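# Couple the horn antenna to the ball stand

### The arm

A 6-joint arm with a two-finger parallel gripper is mounted at the origin on the work surface. World frame = base frame: x ahead of the robot, y to its left, z up, the work surface at z = 0. Lengths are in mm, angles in rad, forces in N, time in s.
With the tool pointing down it reaches from about 300 to 775 mm from the base axis. Payload 14.6 kg.
Tool frame: the origin (TCP) lies at the very end of the fingers, on their centre line; the grasp point (between the pads) lies 19 mm behind it; z points along the fingers, y is the line along which they close (so a half turn about z gives the same grasp; the last joint's range is limited). The gripper opens to 94 mm and grips with 3 to 60 N. Pads are 16 mm wide; open, the fingers measure 119 mm over their backs; the gripper's body (75 mm by 177 mm) begins 78 mm behind the grasp point.
Start: joints at [1.113, 0.3, 1.521, -0, 1.321, -0.067], TCP at [209.507, 508.523, 205.446] pointing down, gripper open.
Joint ranges: [-3.03, 3.03], [-0.79, 2.21], [0.23, 2.52], [-1.04, 4.18], [0, 3.07], [-2.55, 2.55]. Speed limits (rad/s): [2.22, 2.22, 2.57, 3.14, 3.14, 3.14].

### API

Orientations are given as [roll, pitch, yaw] about the fixed x, y, z axes, in that order (R = Rz(yaw) Ry(pitch) Rx(roll)).
In Python, from cell import manip, eyes, ticket gives the robot as it stands. The module is installed in compiled form; this text tells all that it offers.
- The arm moves only by the tool arm_command, never from a script. Its argument "plan" is a list of rows, each a list of 5 numbers: the opening, from -1 (shut) to 1 (fully open), then the shift along the tool's x, y, z in m, then the turn about the tool's z in rad. In form: [[jaw, dx, dy, dz, roll], ...]. A call has 1 to 20 rows; each row shifts and turns the commanded pose from where the row before left it, along the tool's axes as they then stand; what a row does not reach is not made up. A row lasts 1/8 s, in which the tool goes at most 62.5 mm and 10.7 degrees, less where a joint would pass 70% of its speed; a pose out of reach is approached as far as the arm can. A call is refused whole if a number of a shift passes 0.0625 or a number of a turn 0.188, either way. A call with a gripper value outside its range is refused whole. The fingers move at their own pace and stop on an object; "newtons" is the grip in N (left out, the last holds). Time passes only in rows, so rows that do not move let the fingers close. It gives the time, the measured TCP pose, the force, the opening and the grip force at its end, in the units of the state.
- manip.read_state(): the state, without advancing time (a new reading comes with each control period).
- eyes.camera(name): name is "side" or "top"; returns a dict with "img" (480x640x3 uint8, blue, green, red), "z_map" (480x640 float32, mm along the optical axis (not along the pixel's ray), 0 where there is no reading), "fx", "fy", "cx", "cy" (pixels), "eye" and "orientation" of the camera in the world. Camera axes: x right, y down, z forward; pixel columns grow to the right and rows downward; lengths in mm; the calibration is good to about 2 mm. A picture is of the moment at which its call begins.
- ticket.sign_off(): hands the job in; it is judged then, once.
The state is a dict: "clock": time; "joints": joint angles; "qd": joint speeds; "effort": joint torques, N m; "eef_pos": TCP position; "eef_rot": TCP orientation; "wrist_force": force on the tool from outside, world axes, zero at the start; "moment": the same for the moment, N m; "finger_gap": finger opening in mm; "finger_force": force on a finger pad.
Only numpy, scipy, OpenCV 4.12 (cv2) and the standard library are available. Lean on these libraries where they do the work, as an engineer would, in place of code of your own. Each camera call takes 0.05 s, during which the arm holds its last target. There are 200 camera calls.

### The job

The horn antenna's quick coupler stands on its parking plate with its locking bail handle folded down. Raise the handle all the way back, lower the coupler upright onto the ball stand and push it gently down until it snaps over the ball and sits flat on the collar with its tell-tale pin up, then press the handle fully down to lock it. Do not drop it on, hammer or force the stand, and leave everything else on the bench where it is.

Things in the scene. Friction and masses are not known exactly. Their poses are not given: they have to be found in the camera images.
- coupler: Loose aluminium quick coupler with a small brass horn antenna, 0.6 kg in all. Origin: centre of its flat underside, on the socket's axis; x towards the horn's mouth, z up. Socket block x, y = +-24.5 mm, 45 mm high; behind it a hinge tail 34 mm wide, 40 high, to x = -60; in front a flange 34 mm wide (x = 24 to 38) and the horn, up to x = 83, y = +-27, z = 2 to 44.
- grip (a point): Point on the socket's axis 25 mm above the underside, axes as the coupler's: the place to grip the block across its flat upright sides (49 mm apart along y, free from z = 0 to 45). With the handle raised beyond 1.9 the space above is clear; it then stands 40 mm or more behind this point and up to 125 mm above the underside.
- socket (a point): Mouth of the socket, at the coupler's origin: square, 32 mm wide, 36 mm deep, for the 30 mm ball. A sprung keeper inside must be pushed over the ball with 3 to 20 N beyond the coupler's weight. It meets the ball about 19 mm before home and passes it 8 mm before; friction may hold it there until pushed home flat on the collar. With the handle down a jaw bars the ball.
- bail_hinge (a point): Axis of the bail handle (along the coupler's y), at x = -42, z = 58 mm of the coupler. The bail's bar moves on an arc of 66.5 mm radius about it.
- bail (a joint): Angle (rad) of the U-shaped bail handle: 0 folded down over the block's top (locked, hard stop; bar at x = 24, z = 66 mm of the coupler), 2.2 fully raised, leaning back over the tail; above 1.8 the jaw is clear. It may start slightly lifted. Friction holds it anywhere; about 1 N at the bar moves it.
- bail_bar (a point): Middle of the bail's cross bar: a rubber roller 10 mm thick that turns freely on the bail, along the coupler's y, 40 mm free between the two side arms; folded down it is 16 mm clear above the block's top. To be pinched across x from above, or pressed from above.
- pin (a joint): Height (m) by which the ball has lifted the 7 mm thick tell-tale pin in the middle of the block's top: 0 (2 mm proud of the top) with the socket empty, 0.007 (9 mm proud) when the coupler is fully home on the collar; it starts to rise 7 mm before home.
- mount: Ball stand, fixed: dark steel plate 120 x 120 x 16 mm, z up, origin at the centre of its underside, below the ball. In its middle a sleeve (42 mm wide, to z = 38) holds a stud with a flat collar (60 mm wide, 10 thick) and on a 15 mm neck the 30 mm ball, its centre 19 and top 34 mm above the collar. The stud is set by hand, not measured: collar's top 53 to 71 mm above the bench. 50 N harms it.
- dock: Parking plate of the coupler, fixed to the bench: dark steel, 115 x 80 x 6 mm, axes as the coupler's, origin on the bench below the coupler's origin. The coupler stands loose on it; a 20 mm high stop behind its tail (x = -62 to -68) and a 12 mm lip on either side of the tail (x = -38 to -62) keep it from sliding back when the handle is raised. Free to lift straight up.
- wrench: Steel wrench, 130 mm long, lying between coupler and stand; leave it.
- load: Small brass stepped cylinder (34 mm diameter, 58 mm high) standing near the wrench on the robot's side; leave it.
- post: Plain post with a flat round top and no ball, 92 mm high, on a 70 mm square base, farther back; leave it.
- mug: White mug, 90 mm high, off to the left; leave it.
- mouse: Black computer mouse, 100 x 58 mm, off to the right; leave it.
- driver: Screwdriver, 170 mm long, lying at the back right; leave it.
There are look-alikes about, which are no part of the job. What is shaped like the coupler but blue or red is not meant.

How it is judged (in metres and radians):
On the way, in this order (a step that is already met when the one before it is completed fails the run):
1. the bail handle is raised (beyond 1.8 rad) while the coupler is still off the ball (value of joint bail above 1.8 rad and value of joint pin below 0.002 m and horizontal distance between coupler and mount above 0.1 m), for 0.1 s.
2. the coupler is home over the ball (pin lifted by more than 5.5 mm, upright within 0.06 rad) with the handle still raised (above 1.7 rad) (value of joint pin above 0.0055 m and horizontal distance between coupler and mount below 0.006 m and angle between coupler's own z axis and vertical below 0.06 rad and value of joint bail above 1.7 rad), for 0.2 s.
3. the handle is pressed fully down (below 0.08 rad) (value of joint bail below 0.08 rad), for 0.2 s.
At the end, for the whole second after the job is handed in: The coupler sits home on the ball stand, its axis within 6 mm of the stand's and upright within 0.06 rad, the pin lifted by more than 5.5 mm, the bail handle down below 0.08 rad, everything at rest (value of joint bail below 0.08 rad and value of joint pin above 0.0055 m and horizontal distance between coupler and mount below 0.006 m and angle between coupler's own z axis and vertical below 0.06 rad and linear speed of coupler below 0.02 m/s); the robot touches nothing.
It fails at once if the stand's collar is pressed or knocked by the coupler with more than 50 N (contact force between coupler and collar above 50 N).
It fails at once if the coupler is dropped or rammed onto the stand (faster than 0.4 m/s while within 20 mm of the stand's axis) (horizontal distance between coupler and mount below 0.02 m and linear speed of coupler above 0.4 m/s).
It fails at once if another thing on the bench is moved by more than 30 mm (distance of any of wrench, load, post, mug, mouse, driver from where it was at the start of the episode above 0.03 m).
It also fails if it takes over 72 s, if anything falls off the work surface, if the arm or the gripper's body presses on something with over 40 N, if the wrist force passes 120 N, or if a joint passes its speed limit or range.

## Working session

There is one attempt and no reset: what is moved stays moved. The work goes in short steps, Python scripts to look and compute and a tool call to move; the robot and the scene stay as the last step left them, time stands still between calls to the robot, and variables do not carry over. Pictures are saved under pics/ and viewed, at most 10 in all, crops included, and the job is handed in when it is done.

Besides the shell and the picture viewer there is one more tool, called after "Emit:" by a JSON object that holds its "op" and its "data". arm_command: Moves the arm, as the interface text tells. Its arguments: {"type":"object","properties":{"plan":{"type":"array"},"newtons":{"type":"number"}},"required":["plan"]}

```bash
mkdir -p pics
cat > h.py <<'E'
import numpy as np, cv2
from cell import manip, eyes, ticket
from scipy.spatial.transform import Rotation as R
def rot(o):
    o=np.array(o,float)
    return o if o.shape==(3,3) else (R.from_euler('xyz',o).as_matrix() if o.size==3 else R.from_quat(o).as_matrix())
def cloud(c):
    v,u=np.mgrid[0:480,0:640]; z=c['z_map']
    p=np.stack([(u-c['cx'])/c['fx']*z,(v-c['cy'])/c['fy']*z,z],-1)
    return p@rot(c['orientation']).T+np.array(c['eye'])
E
python3 - <<'E'
from h import *
for n in('top','side'):
    c=eyes.camera(n); cv2.imwrite(f'pics/{n}0.png',c['img']); np.savez(n+'0.npz',**c)
    print(n,c['fx'],c['cx'],c['cy'],c['eye'],c['orientation'],c['z_map'].min(),c['z_map'].max())
print(manip.read_state())
E
```

```text
top 444.16766083294476 319.22366462623614 242.0520963042553 [ 356.87973643   14.96322241 1309.29204431] [-3.01798208  0.01199379 -1.59216584] 0.0 2253.097
side 502.1986329132029 320.5582646333587 247.32643423756846 [ 437.98532889 -783.9438629  1018.09284441] [-2.42994971 -0.01909218 -0.07686825] 0.0 3411.7075
{'clock': 0.1, 'joints': array([ 1.11338535e+00,  3.00425906e-01,  1.52150009e+00,  1.46923534e-06,
        1.32071871e+00, -6.66360677e-02]), 'qd': array([ 0.00115772, -0.00121065, -0.00108401,  0.00070352,  0.0013285 ,
        0.00016645]), 'effort': array([-3.03911329e-04, -5.32643151e+01, -3.53281188e+01,  7.09141698e-02,
        2.35291250e-02, -5.97780036e-05]), 'eef_pos': array([209.41515154, 508.31939506, 204.94538778]), 'eef_rot': array([-3.14054304e+00, -7.14721639e-05,  2.75081735e+00]), 'wrist_force': array([-0.36891979, -0.3210168 ,  0.21959742]), 'moment': array([ 0.04804576, -0.02885403,  0.0010762 ]), 'finger_force': 0.0, 'finger_gap': 93.99849058966828}
```

View pics/top0.png

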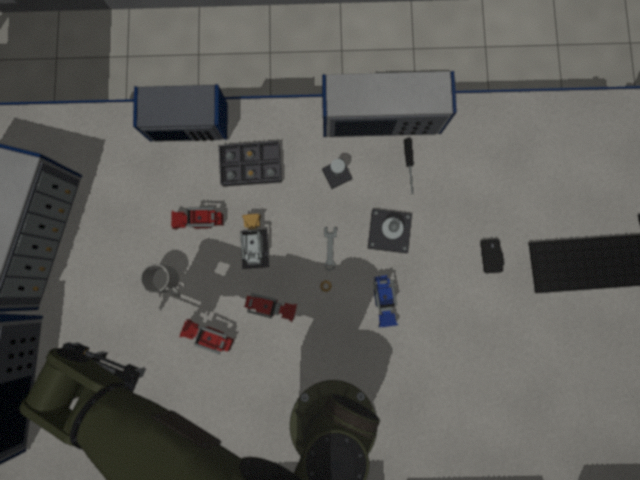

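View pics/side0.png

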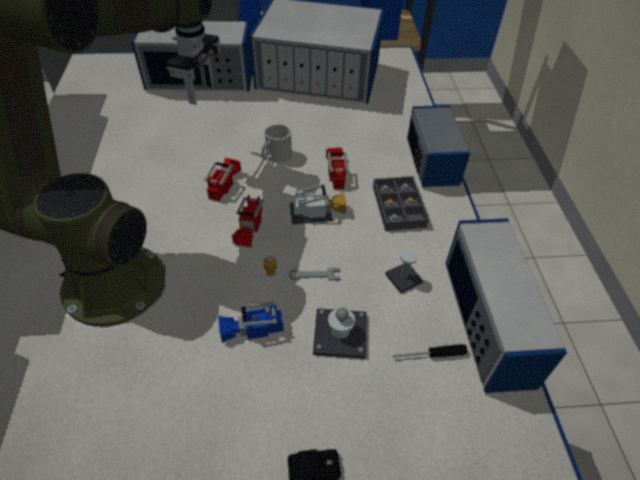

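The top view shows the aluminium coupler at about (254,246) with its horn towards +x at (252,220), and the ball stand at (391,229). The wrench lies between them at (330,248), the load is at (325,286), and the blue and red look-alikes stand around. The side view agrees: coupler (315,205), ball (342,316).

```bash
cat > m.py <<'E'
from h import *
def rect(p): 
    r=cv2.minAreaRect(p[:,:2].astype(np.float32)); return np.round(r[0],1),np.round(r[1],1),round(r[2],1)
tiles=[]
for n,bc,bm in(('top',(225,200,285,275),(360,200,420,260)),('side',(280,170,355,230),(305,300,375,365))):
    c=dict(np.load(n+'0.npz')); P=cloud(c); hsv=cv2.cvtColor(c['img'],cv2.COLOR_BGR2HSV)
    s=lambda a,b:a[b[1]:b[3],b[0]:b[2]]
    p=s(P,bc).reshape(-1,3); h=s(hsv,bc).reshape(-1,3)
    print(n,'bench z',np.median(p[:,2][(p[:,2]<4)]), 'zhist',np.histogram(p[:,2],np.arange(-5,150,5))[0])
    for a,b in((39,49),(53,90)):
        q=p[(p[:,2]>a)&(p[:,2]<b)&(h[:,1]<70)]; print(' coupler',a,b,len(q),q.mean(0).round(1),rect(q))
    q=p[(h[:,1]>90)&(h[:,0]>10)&(h[:,0]<35)&(p[:,2]>8)]; print(' horn',len(q),q.mean(0).round(1),rect(q))
    p=s(P,bm).reshape(-1,3)
    print(' mount zhist',np.histogram(p[:,2],np.arange(-5,120,5))[0])
    for a,b in((12,20),(48,75),(76,115)):
        q=p[(p[:,2]>a)&(p[:,2]<b)]; print(' mount',a,b,len(q),q.mean(0).round(1),q[:,2].max().round(1),rect(q))
    q=p[p[:,2]>78]; A=np.c_[2*q,np.ones(len(q))]; x=np.linalg.lstsq(A,(q**2).sum(1),rcond=None)[0]
    print(' ball sphere',x[:3].round(1),np.sqrt(x[3]+x[:3]@x[:3]).round(1))
    for b in(bc,bm): tiles.append(cv2.resize(s(c['img'],b),(390,290),interpolation=cv2.INTER_CUBIC))
cv2.imwrite('pics/crop0.png',np.vstack([np.hstack(tiles[:2]),np.hstack(tiles[2:])]))
E
python3 m.py
```

```text
top bench z -0.1849459785403269 zhist [1531 1603  258   28   22   28   36   20   62  122  224  164   21   13
   57   63   39   69   18    0    0    0    0    0    0    0    0    0
    0    0]
 coupler 39 49 164 [498.9 218.5  46. ] (array([507.3, 219.1]), array([102.4,  49.8]), 4.3)
 coupler 53 90 322 [506.9 219.4  71.4] (array([505.6, 218.7]), array([78., 56.]), 3.4)
 horn 215 [580.5 220.7  49.1] (array([488.5, 119.5]), array([332.4,  50.6]), 47.1)
 mount zhist [979 835  74 529 666  73   1   0   0   0   0   0   8  86 152  15   0   1
  10  30  41  10   0   0]
 mount 12 20 1085 [ 543.1 -179.2   15.8] 20.0 (array([ 546.3, -181.3]), array([120.2, 119.9]), 81.8)
 mount 48 75 261 [ 544.9 -179.1   65.8] 72.0 (array([ 546.6, -180.7]), array([58.3, 57.9]), 11.9)
 mount 76 115 92 [ 545.1 -180.1   95.2] 102.6 (array([ 545.7, -181.3]), array([27.8, 27.9]), 84.8)
 ball sphere [429.6 -69.9 696.8] 622.5
side bench z 0.753386340270481 zhist [ 865 1760  351   98   90   98  124   95  124  164  207  172   39   36
   51   68   48   51   22    0    0    0    0    0    0    0    0    0
    0    0]
 coupler 39 49 160 [505.8 209.5  45.4] (array([530.4, 219.1]), array([ 56. , 145.4]), 89.5)
 coupler 53 90 327 [512.7 223.3  70.6] (array([536.8, 267.3]), array([194.6,  87. ]), 60.1)
 horn 243 [581.5 203.8  51.2] (array([ 522.4, -268.3]), array([1044.2,   43. ]), 83.1)
 mount zhist [ 643 1400   70  333 1334  148   18   20   24    2    0    0    9   61
  287   27    1    7   20   40   55   21    1    0]
 mount 12 20 1632 [ 547.3 -193.2   16.6] 20.0 (array([ 548.6, -181. ]), array([123.5, 119.8]), 81.4)
 mount 48 75 384 [ 547.2 -188.8   66.9] 72.3 (array([ 548.2, -182.9]), array([56.2, 58.8]), 76.2)
 mount 76 115 145 [ 548.  -185.5   94.7] 105.0 (array([ 549.1, -183. ]), array([27.9, 26.3]), 33.1)
 ball sphere [ 506.5 -481.4  560. ] 553.1
```

View pics/crop0.png

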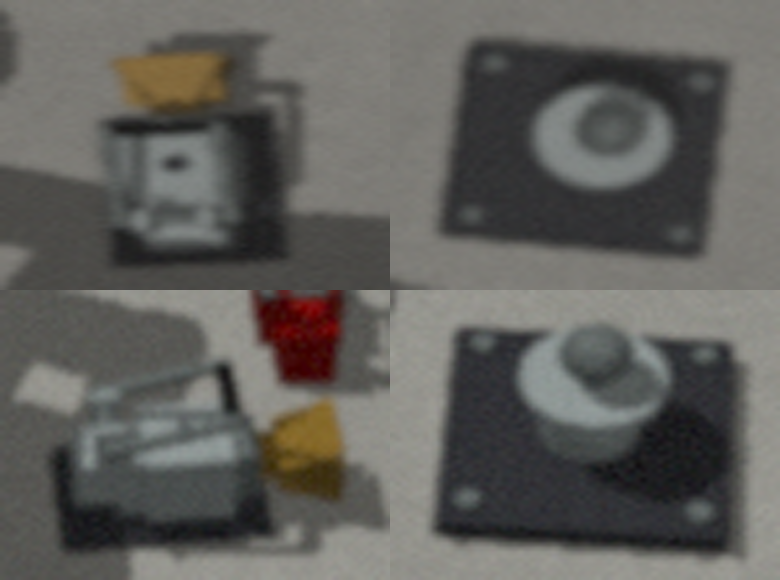

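The crops show the coupler with its bail lifted a little above the block, and the light collar and ball centred on the stand at about (548,-182), with the collar top at about 67. Next I'll refine the coupler: block top, bail and horn.

```bash
cat > m2.py <<'E'
from h import *
from m import rect
for n in('top','side'):
    c=dict(np.load(n+'0.npz')); P=cloud(c).reshape(-1,3); h=cv2.cvtColor(c['img'],cv2.COLOR_BGR2HSV).reshape(-1,3)
    box=(P[:,0]>425)&(P[:,0]<610)&(P[:,1]>175)&(P[:,1]<265)
    gold=(h[:,1]>90)&(h[:,0]>10)&(h[:,0]<35)
    for nm,m in(('plate',(P[:,2]>3)&(P[:,2]<9)),('top48-54',(P[:,2]>47)&(P[:,2]<54)&~gold),('z>60',P[:,2]>60),('z>73',P[:,2]>73),('z>78',P[:,2]>78),('horn',gold&(P[:,2]>8))):
        q=P[box&m]; print(n,nm,len(q),q.mean(0).round(1),q.min(0).round(1),q.max(0).round(1),rect(q))
E
python3 m2.py | grep -E "plate|z>|horn [0-9]|top48"
```

```text
horn 215 [580.5 220.7  49.1] (array([488.5, 119.5]), array([332.4,  50.6]), 47.1)
 horn 243 [581.5 203.8  51.2] (array([ 522.4, -268.3]), array([1044.2,   43. ]), 83.1)
top plate 297 [499.2 206.4   5.5] [425.8 175.3   3. ] [607.8 262.4   9. ] (array([516.8, 218.8]), array([181.9,  87.1]), 0.1)
top top48-54 244 [510.  221.7  50.3] [455.2 196.2  47. ] [599.7 245.   54. ] (array([527.1, 220.3]), array([143. ,  48.9]), 2.6)
top z>60 259 [506.  219.   75.4] [465.9 190.2  60.2] [545.2 247.9  89.1] (array([505.6, 218.7]), array([78., 56.]), 3.4)
top z>73 149 [524.3 219.5  80.4] [470.5 191.9  73.1] [545.2 247.9  89.1] (array([508.1, 218.8]), array([73.3, 55.3]), 3.9)
top z>78 103 [532.8 220.4  82.7] [502.4 191.9  78.4] [545.2 247.9  89.1] (array([522.8, 220.1]), array([43.2, 55. ]), 2.9)
top horn 214 [581.5 221.7  43.2] [560.3 199.   17.7] [600.8 245.5  55.6] (array([580.2, 220.6]), array([40.2, 46.7]), 6.8)
side plate 285 [508.6 195.7   5.9] [425.6 175.3   3. ] [609.4 262.8   9. ] (array([518. , 213.9]), array([ 85.4, 186.4]), 85.5)
side top48-54 221 [515.1 217.1  50.6] [459.5 191.   47.1] [602.1 247.2  53.9] (array([531. , 219.2]), array([ 55.9, 142.2]), 88.7)
side z>60 247 [506.  217.   75.3] [469.1 188.1  60. ] [546.7 248.5  89.9] (array([507.8, 218.3]), array([76.2, 59.6]), 2.9)
side z>73 141 [522.7 218.5  80.2] [469.4 188.1  73. ] [546.7 248.5  89.9] (array([507.8, 217.7]), array([75.9, 58.4]), 3.4)
side z>78 88 [534.  218.8  83.1] [500.2 188.1  78.3] [546.7 248.5  89.9] (array([523.2, 218.5]), array([45.1, 58.2]), 3.4)
side horn 240 [583.3 216.2  39.2] [559.7 194.9  16.7] [601.4 248.3  52.1] (array([580.8, 222.1]), array([53.4, 41.7]), 88.5)
```

Emit:
{"op": "arm_command", "data": {"plan": [[-0.15,-0.0415,-0.014,0,0],[-0.15,-0.0415,-0.014,0,0],[-0.15,-0.0415,-0.014,0,0],[-0.15,-0.0415,-0.014,0,0],[-0.15,-0.0415,-0.014,0,0],[-0.15,-0.0415,-0.014,0,0],[-0.15,-0.0415,-0.014,0,0],[-0.15,-0.0415,-0.014,0,0],[-0.15,-0.0415,-0.014,0,0],[-0.15,-0.0415,-0.014,0,0],[-0.15,0,0,0,0.16],[-0.15,0,0,0,0.16],[-0.15,0,0,0,0.16],[-0.15,0,0,0,0.16],[-0.15,0,0,0,0.16],[-0.15,0,0,0,0.16],[-0.15,0,0,0,0.16],[-0.15,0,0,0.02,0],[-0.15,0,0,0.02,0],[-0.15,0,0,0,0]], "newtons": 8}}

```text
clock: 2.6
eef_pos: [539.2, 220.7, 164.0]
eef_rot: [-3.139, 0.001, 1.631]
wrist_force: [0.5, 0.5, 0.7]
finger_gap: 40.1
finger_force: 0.0
```

Emit:
{"op": "arm_command", "data": {"plan": [[-0.15,0,0.001,0.03,0],[-0.15,0,0,0.03,0],[-0.15,0,0,0.02,0],[-0.15,0,0,0.015,0],[-0.15,0,0,0,0],[-1,0,0,0,0],[-1,0,0,0,0],[-1,0,0,0,0],[-1,0,0,0,0],[-1,0,0,0,0]], "newtons": 8}}

```text
clock: 3.85
eef_pos: [540.8, 221.1, 70.5]
eef_rot: [-3.141, -0.0, 1.631]
wrist_force: [-1.0, 0.4, -0.0]
finger_gap: 9.8
finger_force: 8.0
```

Run:
```python
from h import *
c=eyes.camera('side'); cv2.imwrite('pics/s1.png',cv2.resize(c['img'][130:250,250:410],(800,600)))
s=manip.read_state(); print(s['finger_gap'],s['finger_force'],s['wrist_force'],s['eef_pos'])
# arc of the bail from 0.17: cumulative and per-step dy(+x), dz(down)
a=0.121+np.linspace(0.17,2.12,16); p=66.5*np.c_[np.cos(a),-np.sin(a)]
print(np.diff(p,axis=0).round(1).tolist())
```

```text
9.350687506682949 7.999544218182564 [-0.79044126  0.56004658  0.24346455] [540.74460504 221.07764041  70.41345654]
[[-3.0, -8.1], [-4.0, -7.6], [-5.0, -7.1], [-5.9, -6.3], [-6.6, -5.5], [-7.3, -4.6], [-7.8, -3.6], [-8.2, -2.6], [-8.5, -1.5], [-8.6, -0.4], [-8.6, 0.7], [-8.4, 1.8], [-8.1, 2.9], [-7.7, 4.0], [-7.1, 4.9]]
```

View pics/s1.png

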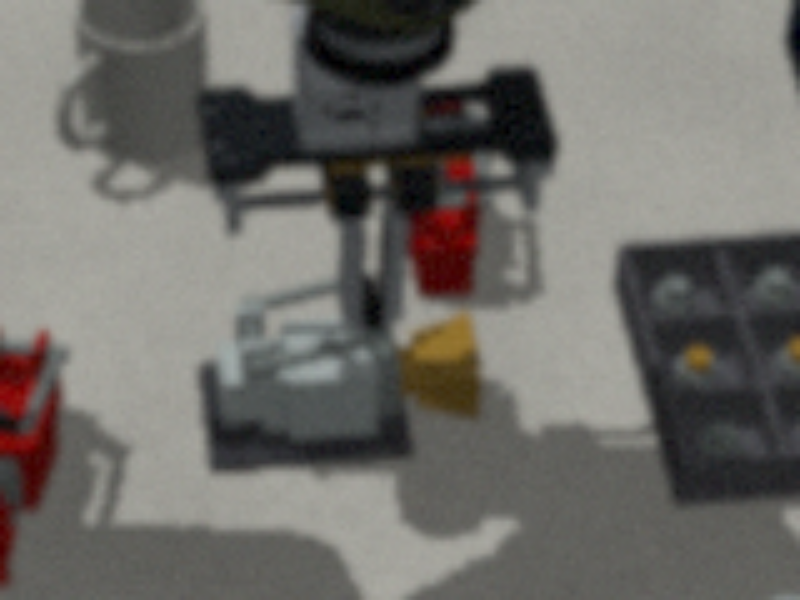

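The picture shows the two fingers on either side of the dark roller at about (375,300), with the gap at 10 mm, so the bar is pinched. I'll follow the arc now.

Emit:
{"op": "arm_command", "data": {"plan": [[-1,0,-0.003,-0.0081,0],[-1,0,-0.004,-0.0076,0],[-1,0,-0.005,-0.0071,0],[-1,0,-0.0059,-0.0063,0],[-1,0,-0.0066,-0.0055,0],[-1,0,-0.0073,-0.0046,0],[-1,0,-0.0078,-0.0036,0],[-1,0,-0.0082,-0.0026,0],[-1,0,0,0,0]]}}

```text
clock: 5.03
eef_pos: [493.3, 218.5, 117.5]
eef_rot: [3.139, -0.001, 1.631]
wrist_force: [1.9, -0.2, 10.5]
finger_gap: 9.9
finger_force: 8.0
```

Emit:
{"op": "arm_command", "data": {"plan": [[-1,0,-0.0085,-0.0035,0],[-1,0,-0.0086,-0.0014,0],[-1,0,-0.0086,0.0002,0],[-1,0,-0.0084,0.0015,0],[-1,0,0,0,0]]}}

```text
clock: 5.65
eef_pos: [458.5, 216.1, 118.9]
eef_rot: [-3.141, 0.0, 1.631]
wrist_force: [0.1, 0.6, -2.1]
finger_gap: 9.6
finger_force: 8.0
```

Emit:
{"op": "arm_command", "data": {"plan": [[-1,0,-0.0081,0.003,0],[-1,0,-0.0077,0.004,0],[-1,0,-0.0071,0.0049,0],[-1,0,0,0,0],[-1,0,0,0,0]]}}

```text
clock: 6.28
eef_pos: [435.4, 214.9, 107.4]
eef_rot: [-3.141, -0.0, 1.631]
wrist_force: [-5.8, -0.7, 6.3]
finger_gap: 9.3
finger_force: 8.0
```

```bash
cat > bail.py <<'E'
from h import *
from m import rect
import sys
n=sys.argv[1]; x0,y0,x1,y1=map(float,sys.argv[2:6]); zmin=float(sys.argv[6])
c=eyes.camera(n); cv2.imwrite(f'pics/{sys.argv[7]}.png',c['img']); np.savez('last.npz',**c)
P=cloud(c).reshape(-1,3); q=P[(P[:,0]>x0)&(P[:,0]<x1)&(P[:,1]>y0)&(P[:,1]<y1)]
for a,b in((zmin,zmin+8),(zmin+8,500)):
    r=q[(q[:,2]>a)&(q[:,2]<b)]
    if len(r)>3: print(a,b,len(r),r.mean(0).round(1),r.min(0).round(1),r.max(0).round(1),rect(r))
s=manip.read_state(); print(s['eef_pos'],s['wrist_force'],s['finger_gap'])
E
sed -i 's/^tiles=\[\]/if __name__!="__main__": raise SystemExit\ntiles=[]/' m.py
sed -i 's/^if __name__!="__main__": raise SystemExit$//' m.py
sed -i 's/from m import rect/rect=lambda p: cv2.minAreaRect(p[:,:2].astype(np.float32))/' bail.py
python3 -c "
from h import *
c=eyes.camera('side'); cv2.imwrite('pics/s2.png',cv2.resize(c['img'][130:250,250:410],(800,600)))"
```

```text
(no output)
```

View pics/s2.png

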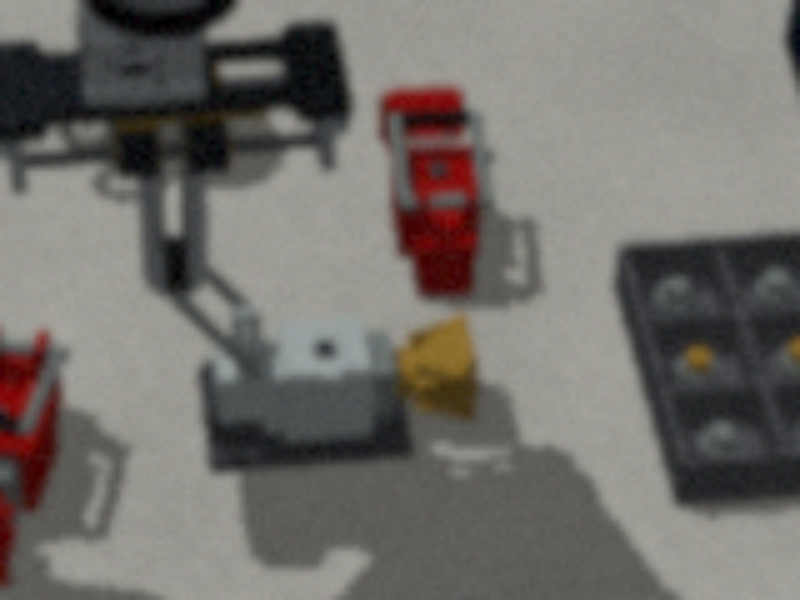

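The handle is raised to about 2.1: the roller is at (178,265), leaning back over the tail, and the coupler is still on its plate with the pin at (325,348). I'll release it and lift away.

Emit:
{"op": "arm_command", "data": {"plan": [[-0.2,0,0,0,0],[-0.2,0,0,0,0],[-0.2,0,0,0,0],[-0.2,0,0,-0.03,0],[0.3,0,0,-0.04,0],[1,0,0,-0.03,-0.157],[1,0,0,0,-0.157],[1,0,0,0,-0.157],[1,0,0,0,-0.157],[1,0,0,0,-0.157],[1,0,0,0,-0.157],[1,0,0,0,-0.157],[1,0,0,0,-0.157],[1,0,0,0,-0.157],[1,0,0,0,-0.157],[1,0,0,0,0]]}}

```text
clock: 8.32
eef_pos: [436.3, 214.7, 207.1]
eef_rot: [-3.142, -0.0, -3.083]
wrist_force: [0.1, -0.9, 0.4]
finger_gap: 93.9
finger_force: 0.0
```

```bash
cat > blk.py <<'E'
from h import *
for n in('side','top'):
    c=eyes.camera(n); P=cloud(c).reshape(-1,3); h=cv2.cvtColor(c['img'],cv2.COLOR_BGR2HSV).reshape(-1,3)
    box=(P[:,0]>425)&(P[:,0]<612)&(P[:,1]>175)&(P[:,1]<265); gold=(h[:,1]>90)&(h[:,0]>10)&(h[:,0]<35)
    for nm,m in(('top',(P[:,2]>48)&(P[:,2]<54)&~gold&(P[:,0]>490)&(P[:,0]<546)),('horn',gold&(P[:,2]>8)),('bail',(P[:,2]>70)&(P[:,2]<130))):
        q=P[box&m]
        if len(q)>5: r=cv2.minAreaRect(q[:,:2].astype(np.float32)); print(n,nm,len(q),q.min(0).round(1),q.max(0).round(1),np.round(np.r_[r[0],r[1],r[2]],1))
s=manip.read_state(); print(s['eef_pos'],s['eef_rot'],s['wrist_force'])
E
python3 blk.py
```

```text
side top 197 [490.  190.9  48. ] [545.  245.1  53.9] [517.9 217.7  53.7  55.1  88.1]
side horn 311 [425.3 175.2  14.9] [598.5 262.3 517.8] [511.4 216.7  85.4 175.5  87.6]
side bail 183 [432.1 185.3  70.1] [481.8 243.6 129.5] [4.569e+02 2.145e+02 4.980e+01 5.820e+01 3.000e-01]
top top 149 [494.8 193.4  48.1] [541.8 238.8  54. ] [523.8 212.9  50.1  39.6  24.5]
top horn 206 [557.7 198.8  19.2] [596.9 245.5  53.8] [577.3 222.2  46.8  39.3  89.8]
[436.27578953 214.74915581 207.09757842] [ 3.14158048e+00 -4.04553482e-05 -3.08616475e+00] [-0.56549089 -0.16413348 -0.84918799]
```

Emit:
{"op": "arm_command", "data": {"plan": [[1,-0.0395,-0.0005,0,0],[1,-0.0395,0,0,0],[1,0,0,0.05,0],[1,0,0,0.05,0],[1,0,0,0.04,0],[1,0,0,0.03,0],[1,0,0,0.016,0],[1,0,0,0.008,0],[1,0,0,0,0],[-1,0,0,0,0],[-1,0,0,0,0],[-1,0,0,0,0],[-1,0,0,0,0],[-1,0,0,0,0]], "newtons": 30}}

```text
clock: 10.18
eef_pos: [515.2, 219.0, 13.2]
eef_rot: [3.141, 0.0, -3.082]
wrist_force: [0.0, -0.3, 0.2]
finger_gap: 49.1
finger_force: 30.0
```

Emit:
{"op": "arm_command", "data": {"plan": [[-1,0,0,-0.01,0],[-1,0,0,-0.02,0],[-1,0,0,-0.04,0],[-1,0,0,-0.05,0],[-1,0,0,-0.04,0],[-1,0,0,-0.01,0],[-1,0,0,0,0]], "newtons": 40}}

```text
clock: 11.05
eef_pos: [514.8, 218.8, 182.0]
eef_rot: [-3.141, -0.001, -3.082]
wrist_force: [1.0, 0.6, -6.7]
finger_gap: 48.8
finger_force: 39.9
```

```bash
cat > held.py <<'E'
# points of the held coupler in the tool frame (x',y' = along coupler x,y from TCP; z from TCP)
from h import *
import sys
c=eyes.camera('side'); s=manip.read_state(); P=cloud(c); h=cv2.cvtColor(c['img'],cv2.COLOR_BGR2HSV)
e=s['eef_pos']; y=s['eef_rot'][2]+np.pi; M=np.array([[np.cos(y),np.sin(y),0],[-np.sin(y),np.cos(y),0],[0,0,1]])
Q=(P-e)@M.T; m=(np.abs(Q[...,0])<110)&(np.abs(Q[...,1])<60)&(Q[...,2]>-25)&(Q[...,2]<125)
gold=(h[...,1]>90)&(h[...,0]>10)&(h[...,0]<35)
g=Q[m&gold]; print('horn',len(g),np.percentile(g,[2,50,98],axis=0).round(1).tolist())
t=Q[m&~gold]; print('all',len(t),t.min(0).round(1),t.max(0).round(1))
b=t[(t[:,0]<-60)&(t[:,2]>60)]; print('bail',len(b),b.min(0).round(1),b.max(0).round(1))
sd=t[(t[:,1]<-15)&(t[:,1]>-32)&(t[:,2]<25)]; print('side face',len(sd),np.percentile(sd,[2,50,98],axis=0).round(1).tolist())
print(e,s['eef_rot'],s['wrist_force'],s['finger_gap'])
v,u=np.nonzero(m); a,b_=max(v.mean()-75,0),max(u.mean()-100,0)
cv2.imwrite('pics/%s.png'%sys.argv[1],cv2.resize(c['img'][int(a):int(a)+150,int(b_):int(b_)+200],(800,600)))
E
python3 held.py h1
```

```text
horn 297 [[36.3, -25.6, 6.5], [65.1, -13.2, 28.5], [81.9, 19.1, 45.1]]
all 1116 [-83.7 -50.2  -6.6] [ 85.   57.7 125. ]
bail 114 [-83.7 -29.6  79.3] [-60.2  27.4 114.5]
side face 246 [[-58.1, -28.5, -4.9], [-13.3, -21.2, 8.9], [82.9, -15.3, 24.5]]
[514.47565627 218.70683921 181.19266226] [-3.14083835e+00 -2.71799417e-03 -3.08243204e+00] [-0.56348665  0.71977981 -6.63117379] 48.67461460201751
```

View pics/h1.png

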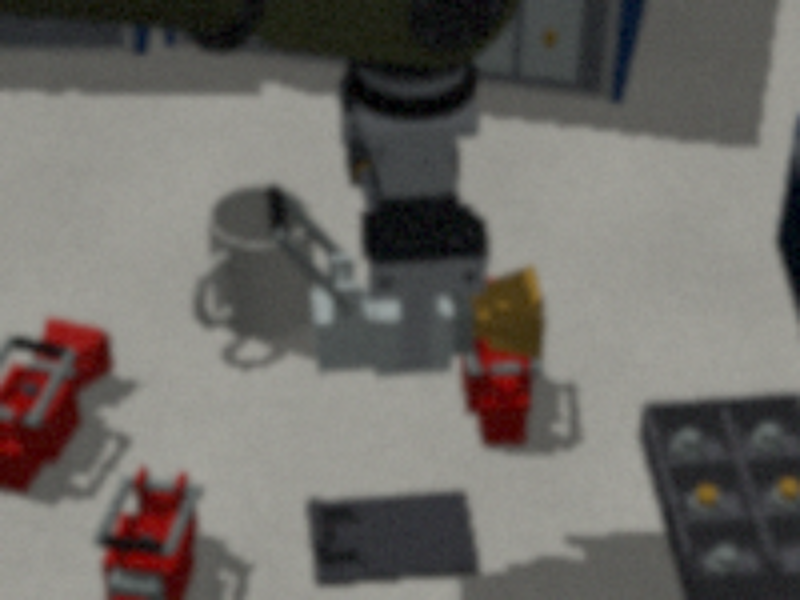

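The coupler hangs upright in the fingers: block at (390,330), horn at (515,310), handle raised at (290,220). The in-grip offset is about 0 mm. Now over to the stand.

Emit:
{"op": "arm_command", "data": {"plan": [[-1,-0.001,-0.02,0,0],[-1,-0.001,-0.04,0,0],[-1,-0.001,-0.04,0,0],[-1,-0.001,-0.04,0,0],[-1,-0.001,-0.04,0,0],[-1,-0.001,-0.04,0,0],[-1,-0.001,-0.04,0,0],[-1,-0.001,-0.04,0,0],[-1,-0.001,-0.04,0,0],[-1,-0.001,-0.04,0,0],[-1,0,-0.015,0,0],[-1,0,-0.007,0,0],[-1,0,0,0.02,0],[-1,0,0,0.02,0],[-1,0,0,0,0]]}}

```text
clock: 12.98
eef_pos: [548.1, -180.8, 141.6]
eef_rot: [3.14, -0.003, -3.082]
wrist_force: [-0.2, 0.7, -5.6]
finger_gap: 48.7
finger_force: 39.9
```

```bash
python3 held.py h2
python3 - <<'E'
from h import *
c=eyes.camera('side'); P=cloud(c).reshape(-1,3)
q=P[(abs(P[:,0]-548)<75)&(abs(P[:,1]+182)<75)]
for a,b in((13,19),(63,71),(80,106)):
    t=q[(q[:,2]>a)&(q[:,2]<b)&(np.hypot(q[:,0]-548,q[:,1]+182)<(90 if a<20 else 36))]; print(a,len(t),t.mean(0).round(1),np.percentile(t,[1,99],axis=0).round(1).tolist())
E
```

```text
horn 285 [[-27.7, -25.5, 5.4], [71.3, -10.4, 31.1], [82.0, 25.7, 115.8]]
all 1207 [-84.2 -47.9  -9.8] [ 84.6  59.2 124.1]
bail 193 [-84.2 -28.4  74.7] [-60.   29.1 112. ]
side face 233 [[-57.8, -26.7, -7.5], [-24.6, -17.3, 5.8], [82.1, -15.1, 23.8]]
[ 548.74487474 -181.11368615  142.92281715] [ 3.14100910e+00 -1.08262616e-03 -3.08160294e+00] [ 0.26237023  0.55093675 -5.64208405] 49.00203844141829
13 1418 [ 546.6 -194.1   16.6] [[486.0, -245.3, 13.3], [611.6, -124.3, 18.9]]
63 337 [ 547.2 -188.4   67.1] [[519.6, -210.1, 63.2], [577.0, -158.5, 70.6]]
80 104 [ 547.8 -188.6   93.6] [[534.0, -196.4, 83.6], [562.4, -178.7, 102.1]]
```

View pics/h2.png

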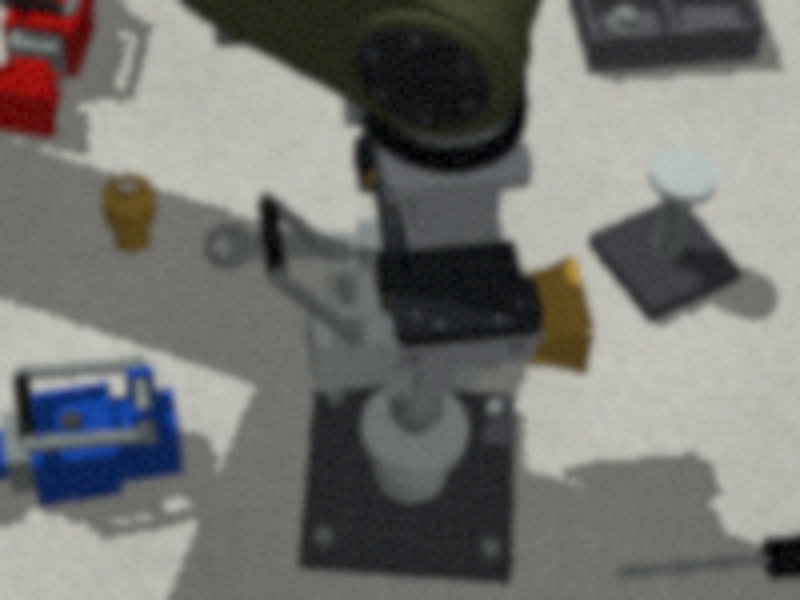

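The picture shows the block hanging over the ball at (417,400), level, with the handle still raised. I'll lower onto the ball slowly and watch the side forces.

Emit:
{"op": "arm_command", "data": {"plan": [[-1,0,-0.0005,0.01,0],[-1,0,0,0.01,0],[-1,0,0,0.008,0],[-1,0,0,0.005,0],[-1,0,0,0.003,0],[-1,0,0,0.003,0],[-1,0,0,0.003,0],[-1,0,0,0,0]]}}

```text
clock: 14.08
eef_pos: [548.9, -182.3, 101.0]
eef_rot: [3.142, -0.0, -3.082]
wrist_force: [0.2, -0.1, -6.1]
finger_gap: 48.7
finger_force: 39.9
```

Emit:
{"op": "arm_command", "data": {"plan": [[-1,0,0,0.002,0],[-1,0,0,0.002,0],[-1,0,0,0.002,0],[-1,0,0,0.002,0],[-1,0,0,0,0]]}}

```text
clock: 14.7
eef_pos: [548.6, -182.0, 92.8]
eef_rot: [3.141, -0.001, -3.082]
wrist_force: [-4.3, 3.2, -5.7]
finger_gap: 48.7
finger_force: 39.9
```

Emit:
{"op": "arm_command", "data": {"plan": [[-1,0.0008,0.0006,0,0],[-1,0,0,0.001,0],[-1,0,0,0.001,0],[-1,0,0,0,0]]}}

```text
clock: 15.2
eef_pos: [548.4, -181.8, 91.4]
eef_rot: [-3.141, 0.001, -3.082]
wrist_force: [0.5, 0.8, -3.7]
finger_gap: 48.9
finger_force: 39.9
```

Centred now, and the keeper is just starting to bear. I'll push on gently.

Emit:
{"op": "arm_command", "data": {"plan": [[-1,0,0,0.0015,0],[-1,0,0,0.0015,0],[-1,0,0,0.0015,0],[-1,0,0,0.0015,0],[-1,0,0,0,0]]}}

```text
clock: 15.82
eef_pos: [548.8, -182.0, 87.2]
eef_rot: [-3.14, 0.002, -3.082]
wrist_force: [-3.8, 2.1, 13.1]
finger_gap: 48.6
finger_force: 40.0
```

Emit:
{"op": "arm_command", "data": {"plan": [[-1,0.0003,0.0002,0.0015,0],[-1,0,0,0.0015,0],[-1,0,0,0.0015,0],[-1,0,0,0.001,0],[-1,0,0,0,0]]}}

```text
clock: 16.45
eef_pos: [548.7, -181.8, 80.9]
eef_rot: [-3.14, 0.003, -3.082]
wrist_force: [0.6, 0.8, 5.1]
finger_gap: 48.5
finger_force: 39.9
```

Emit:
{"op": "arm_command", "data": {"plan": [[-1,0,0,0.001,0],[-1,0,0,0.001,0],[-1,0,0,0.001,0],[-1,0,0,0.001,0],[-1,0,0,0,0]]}}

```text
clock: 17.08
eef_pos: [548.4, -181.7, 75.5]
eef_rot: [-3.141, 0.002, -3.082]
wrist_force: [7.5, -0.7, -5.9]
finger_gap: 48.7
finger_force: 39.9
```

Emit:
{"op": "arm_command", "data": {"plan": [[-1,-0.0006,0,0.0007,0],[-1,0,0,0.0007,0],[-1,0,0,0,0]]}}

```text
clock: 17.45
eef_pos: [548.5, -181.6, 74.0]
eef_rot: [-3.141, 0.0, -3.082]
wrist_force: [5.0, -1.9, -3.8]
finger_gap: 49.0
finger_force: 39.9
```

Emit:
{"op": "arm_command", "data": {"plan": [[-1,-0.0004,-0.0002,0.0007,0],[-1,0,0,0.0007,0],[-1,0,0,0,0]]}}

```text
clock: 17.82
eef_pos: [548.7, -181.6, 73.7]
eef_rot: [-3.142, -0.0, -3.082]
wrist_force: [-3.6, 2.2, 10.0]
finger_gap: 48.8
finger_force: 39.9
```

Emit:
{"op": "arm_command", "data": {"plan": [[-1,0,0,0.0005,0],[-1,0,0,0,0],[-1,0,0,0,0]]}}

```text
clock: 18.2
eef_pos: [548.7, -181.6, 73.6]
eef_rot: [-3.142, -0.0, -3.082]
wrist_force: [-5.1, 2.3, 16.6]
finger_gap: 48.8
finger_force: 39.9
```

Emit:
{"op": "arm_command", "data": {"plan": [[0.2,0,0,0,0],[0.6,0,0,0,0],[0.6,0,0,0,0],[0.6,0,0,-0.02,0],[0.6,0,0,-0.05,0],[0.6,0,0,-0.05,0],[0.6,0,0,-0.05,0],[0.6,0,0,0,0]]}}

```text
clock: 19.2
eef_pos: [549.9, -182.1, 246.2]
eef_rot: [-3.139, 0.006, -3.082]
wrist_force: [0.7, -0.4, -0.7]
finger_gap: 75.0
finger_force: 0.0
```

```bash
cat > on.py <<'E'
from h import *
import sys
out=[]
for n in('side','top'):
    c=eyes.camera(n); P=cloud(c); 
    y=.06; M=np.array([[np.cos(y),np.sin(y),0],[-np.sin(y),np.cos(y),0],[0,0,1]]); Q=(P-[548.5,-181.7,67])@M.T
    m=(abs(Q[...,0])<105)&(abs(Q[...,1])<35)&(Q[...,2]<128)&(Q[...,2]>-5)
    q=Q[m]; t=q[(abs(q[:,0])<22)&(q[:,1]<22)&(q[:,2]<50)&(q[:,2]>38)]
    print(n,'block top z',len(t),np.median(t,axis=0).round(1)); 
    pn=q[(np.hypot(q[:,0],q[:,1])<6)]; print(' pin z',pn[:,2].round(0).tolist()[:30])
    b=q[(q[:,2]>70)&(q[:,0]<-40)]; 
    if len(b): print(' bail',len(b),b.min(0).round(1),b.max(0).round(1)); w=b[b[:,2]>105]; print(' bar',len(w),w.mean(0).round(1),w.min(0).round(1),w.max(0).round(1))
    v,u=np.nonzero(m); a,e=int(max(v.mean()-60,0)),int(u.mean()-40); out.append(cv2.resize(c['img'][a:a+120,e:e+80],(400,600)))
cv2.imwrite('pics/%s.png'%sys.argv[1],np.hstack(out)); print(manip.read_state()['eef_pos'],manip.read_state()['eef_rot'])
E
python3 on.py on1
```

```text
side block top z 386 [-0.5 -4.7 45.4]
 pin z [54.0, 56.0, 49.0, 52.0, 54.0, 55.0, 46.0, 47.0, 51.0, 51.0, 50.0, 46.0, 48.0, 51.0, 47.0, 47.0, 43.0, 45.0, 47.0, 50.0, 45.0, 45.0, 46.0, 42.0]
 bail 233 [-83.7 -28.2  70. ] [-40.5  27.4 121.6]
 bar 127 [-77.8  -2.3 115.1] [-83.7 -27.8 105.6] [-68.9  27.4 121.6]
top block top z 0 [nan nan nan]
 pin z []
[ 548.6416167  -181.58673946  241.79907591] [ 3.14134279e+00 -4.76107825e-04 -3.08245708e+00]
  return _methods._mean(a, axis=axis, dtype=dtype,
  ret = um.true_divide(
```

View pics/on1.png

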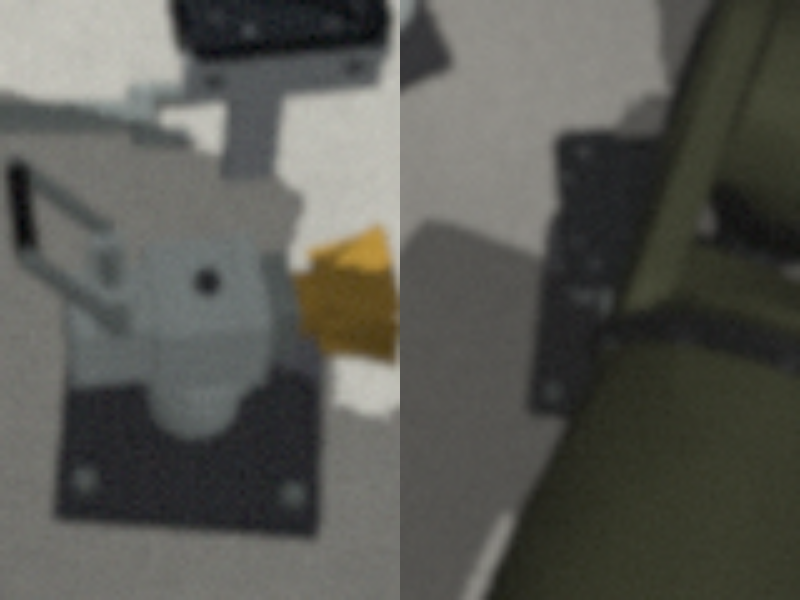

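The coupler is home: block top 45 mm above the collar and the pin (206,282) about 9 mm proud. The handle is still raised, with the bar at (22,205), measured at coupler x -78, z 114. I'll turn and pinch the bar.

Emit:
{"op": "arm_command", "data": {"plan": [[-0.23,0.039,0,0,0],[-0.23,0.039,0,0,0],[-0.23,0,0,0,0.157],[-0.23,0,0,0,0.157],[-0.23,0,0,0,0.157],[-0.23,0,0,0,0.157],[-0.23,0,0,0,0.157],[-0.23,0,0,0,0.157],[-0.23,0,0,0,0.157],[-0.23,0,0,0,0.157],[-0.23,0,0,0,0.157],[-0.23,0,0,0,0.157],[-0.23,0,0,0,0],[-0.23,0,0,0.03,0],[-0.23,0,0,0.02,0],[-0.23,0,0,0.015,0],[-0.23,0,0,0.006,0],[-0.23,0,0,0,0]], "newtons": 6}}

```text
clock: 21.55
eef_pos: [471.0, -186.3, 171.3]
eef_rot: [-3.141, -0.0, 1.632]
wrist_force: [-0.3, 0.5, 0.1]
finger_gap: 36.2
finger_force: 0.0
```

Emit:
{"op": "arm_command", "data": {"plan": [[-1,0,0,0,0],[-1,0,0,0,0],[-1,0,0,0,0],[-1,0,0,0,0]], "newtons": 6}}

```text
clock: 22.05
eef_pos: [470.9, -186.4, 171.6]
eef_rot: [3.141, 0.0, 1.631]
wrist_force: [-1.1, -0.3, 1.9]
finger_gap: 9.2
finger_force: 6.0
```

Run:
```python
import numpy as np
a=np.linspace(2.143,.30,17); p=66.5*np.c_[np.cos(a),-np.sin(a)]
print(np.diff(p,axis=0).round(1).tolist())
```

```text
[[6.7, -3.8], [7.1, -3.0], [7.3, -2.1], [7.5, -1.3], [7.6, -0.4], [7.6, 0.5], [7.5, 1.3], [7.3, 2.2], [7.0, 3.0], [6.6, 3.8], [6.2, 4.6], [5.6, 5.2], [5.0, 5.8], [4.2, 6.4], [3.5, 6.8], [2.7, 7.2]]
```

Emit:
{"op": "arm_command", "data": {"plan": [[-1,0,0.0067,-0.0038,0],[-1,0,0.0071,-0.003,0],[-1,0,0.0073,-0.0021,0],[-1,0,0.0075,-0.0013,0],[-1,0,0.0076,-0.0004,0],[-1,0,0.0076,0.0005,0],[-1,0,0.0075,0.0013,0],[-1,0,0,0,0]]}}

```text
clock: 23.05
eef_pos: [523.2, -183.3, 180.3]
eef_rot: [3.14, 0.001, 1.631]
wrist_force: [2.3, -1.9, 4.6]
finger_gap: 9.5
finger_force: 6.0
```

Emit:
{"op": "arm_command", "data": {"plan": [[-1,0,0.0073,0.0022,0],[-1,0,0.007,0.003,0],[-1,0,0.0066,0.0038,0],[-1,0,0.0062,0.0046,0],[-1,0,0.0056,0.0052,0],[-1,0,0.005,0.0058,0],[-1,0,0.0042,0.0064,0],[-1,0,0,0,0]]}}

```text
clock: 24.05
eef_pos: [564.6, -180.6, 148.4]
eef_rot: [3.141, -0.0, 1.631]
wrist_force: [5.6, -2.1, 1.9]
finger_gap: 9.6
finger_force: 6.0
```

Emit:
{"op": "arm_command", "data": {"plan": [[-1,0,0.0033,0.0068,0],[-1,0,0.0025,0.0072,0],[-1,0,0.0016,0.006,0],[-1,0,0.0006,0.004,0],[-1,0,0,0,0]]}}

```text
clock: 24.68
eef_pos: [572.5, -180.3, 124.3]
eef_rot: [3.141, 0.0, 1.631]
wrist_force: [7.1, -3.7, 0.5]
finger_gap: 9.8
finger_force: 6.0
```

Emit:
{"op": "arm_command", "data": {"plan": [[-0.4,0,0,0,0],[-0.4,0,0,0,0],[-0.4,0,0,-0.03,0],[-1,0,0,-0.01,0],[-1,0,0,0,0],[-1,0,0,0,0],[-1,0,0,0,0],[-1,0,0,0.015,0],[-1,0,0,0.006,0],[-1,0,0,0.003,0],[-1,0,0,0,0]]}}

```text
clock: 26.05
eef_pos: [572.0, -180.2, 140.9]
eef_rot: [-3.141, -0.0, 1.631]
wrist_force: [0.5, -0.4, -0.0]
finger_gap: 0.4
finger_force: 0.0
```

Emit:
{"op": "arm_command", "data": {"plan": [[-1,0,0,0.001,0],[-1,0,0,0.001,0],[-1,0,0,0.001,0],[-1,0,0,0,0]]}}

```text
clock: 26.55
eef_pos: [571.9, -180.2, 138.1]
eef_rot: [-3.141, -0.0, 1.631]
wrist_force: [-0.7, -0.0, 0.1]
finger_gap: 0.4
finger_force: 0.0
```

Emit:
{"op": "arm_command", "data": {"plan": [[-1,0,0,0.0007,0],[-1,0,0,0.0007,0],[-1,0,0,0.0007,0],[-1,0,0,0,0]]}}

```text
clock: 27.05
eef_pos: [572.6, -180.3, 137.2]
eef_rot: [3.139, 0.001, 1.631]
wrist_force: [-0.5, 1.4, 8.9]
finger_gap: 0.7
finger_force: 4.2
```

Emit:
{"op": "arm_command", "data": {"plan": [[-1,0,0,0.0005,0],[-1,0,0,0,0],[-1,0,0,0,0]]}}

```text
clock: 27.42
eef_pos: [572.8, -180.3, 137.1]
eef_rot: [3.139, 0.001, 1.631]
wrist_force: [-0.9, 0.5, 9.9]
finger_gap: 0.7
finger_force: 5.4
```

Emit:
{"op": "arm_command", "data": {"plan": [[-1,0,0,-0.01,0],[-1,0,0,-0.04,0],[-1,0,0,-0.05,0],[-1,0,0,-0.05,0],[-1,0.06,0,0,0],[-1,0.06,0,0,0],[-1,0.06,0,0,0],[-1,0.06,0,0,0],[-1,0.04,0,0,0],[-1,0,0,0,0]]}}

```text
clock: 28.68
eef_pos: [554.8, 101.5, 285.7]
eef_rot: [-3.141, -0.0, 1.634]
wrist_force: [-1.5, 0.0, 0.3]
finger_gap: 0.7
finger_force: 0.0
```

```bash
cat >> on.py <<'E'
for n in('side','top'):
    c=eyes.camera(n); Q=((cloud(c)-[548.5,-181.7,67])@M.T).reshape(-1,3)
    k=Q[(abs(Q[:,0])<100)&(abs(Q[:,1])<40)&(Q[:,2]>55)&(Q[:,2]<110)]; f=k[(k[:,0]>17)]
    print(n,'bail all',len(k),k.min(0).round(1),k.max(0).round(1),'bar',len(f),f.mean(0).round(1),np.percentile(f[:,2],[50,95]).round(1))
E
python3 on.py on2 2>/dev/null
```

```text
side block top z 307 [-1.6  0.4 45.3]
 pin z [54.0, 57.0, 57.0, 49.0, 54.0, 55.0, 57.0, 48.0, 48.0, 51.0, 53.0, 51.0, 52.0, 44.0, 48.0, 49.0, 49.0, 48.0, 46.0, 50.0, 46.0, 46.0, 46.0]
 bail 1 [-47.4   9.6  70.3] [-47.4   9.6  70.3]
```

```bash
sed -i 's/^    b=q\[(q\[:,2\]>70)/    b=q[(q[:,2]>900)/' on.py; python3 on.py on2
```

```text
side block top z 309 [-1.4  0.3 45.5]
 pin z [54.0, 54.0, 53.0, 49.0, 51.0, 55.0, 58.0, 44.0, 48.0, 53.0, 55.0, 52.0, 49.0, 47.0, 52.0, 50.0, 47.0, 48.0, 47.0, 47.0, 48.0, 49.0, 45.0, 46.0, 41.0]
top block top z 233 [-0.5 -4.  44.3]
 pin z [46.0, 48.0, 48.0, 48.0, 51.0, 51.0, 46.0, 45.0, 47.0, 53.0, 52.0, 47.0, 48.0, 49.0, 43.0, 46.0]
[555.26509286  98.42615576 285.6217743 ] [-3.14150718e+00  2.47076416e-04  1.63021467e+00]
side bail all 431 [-48.4 -30.4  55.7] [30.8 30.8 76. ] bar 116 [24.2 -2.3 70. ] [70.2 73.5]
top bail all 291 [-51.  -28.6  55.2] [29.1 28.2 73. ] bar 78 [22.7 -1.3 68.6] [68.8 72.3]
```

View pics/on2.png

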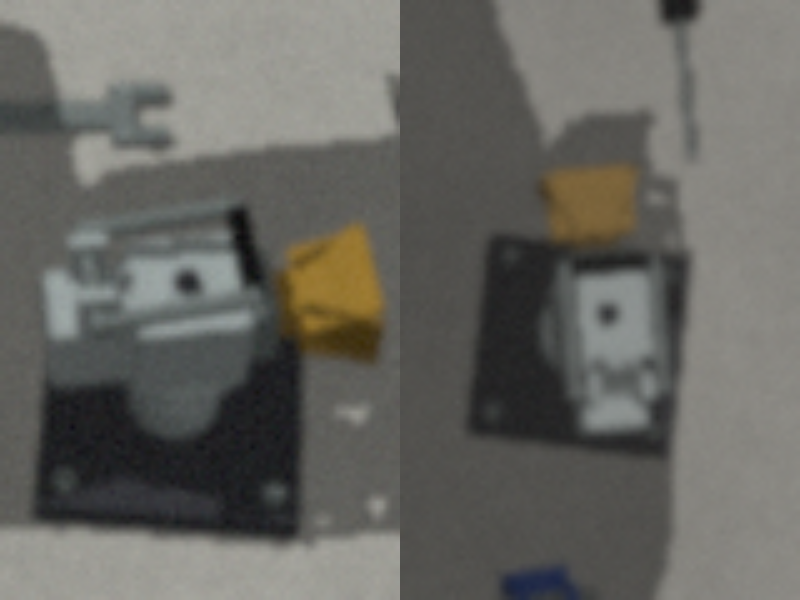

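The handle is folded down flat, with its bar at (245,250) in the side view and its top about 71 mm above the underside, as expected for 0 rad. The pin is up at (188,282), and the robot is clear of everything.

```bash
python3 -c "
from h import *
print(ticket.sign_off())"
```

```text
the job is handed in; nothing more can be done
None
```

The job is handed in: the coupler is home on the ball stand with its pin up and the handle pressed fully down, and the robot is clear; the sign-off gave no verdict, so this rests on my last camera and force readings.

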